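Show the slide mailer in the block cabinet

TASK

A colleague has come for the slide mailer, the flat plain white case put away in the upper drawer of the small cabinet on the bench. Hook a finger behind that drawer's handle and pull it about ten centimetres open or a little more, then point straight down at the middle of the mailer with your closed fingertips two to five centimetres above it, hold still there for at least three seconds, and finish still pointing. Nothing is to be picked up: touch nothing inside the drawer, leave the lower drawer shut and do not disturb the things on the bench.

Things in the scene. Friction and masses are not known exactly. Their poses are not given: they have to be found in the camera images.
- cabinet: fixed steel cabinet for blocks and slides, 204 mm deep (x), 192 mm wide (y), 140 mm high, two shallow drawers, standing between the water bath and the microtome, a closed slide box (36 mm high) on the rear of its top. Origin: centre of its underside; its -x axis points out of the drawer side, towards the robot. The water bath on its left is 135 mm high; the microtome begins at world y = -0.22 and is 240 to 340 mm high: keep the gripper's body off it
- top_drawer (a joint): how far the upper drawer is out, m: 0 shut, 0.15 the stop; slides along the cabinet's -x axis, with about 1.5 N of friction and light damping, and stays where it is left. It starts nearly shut
- top_drawer_handle (a point): middle of the upper drawer's handle, moving with it: a round steel bar 8 mm thick, level, straight for 92 mm along the cabinet's y axis, with legs at both ends; its centre line is 38 mm out from the drawer's front face (34 mm clear gap between bar and face, open above and below), 107.5 mm above the bench and 32 mm below the cabinet's top. The front face is at cabinet x = -0.112 when shut
- low_drawer (a joint): how far the lower drawer is out, m; an identical drawer 65 mm below, shut, to be left shut
- top_drawer_front (a point): middle of the upper edge of the upper drawer's front panel (10 mm thick, 189 mm wide), on its inner face, moving with the drawer; 135.5 mm above the bench. Behind it lie three compartments side by side, 54 mm wide and 112 mm long. The drawer's floor is 83.5 mm above the bench, the dividers' tops 113 mm, the side walls' tops 120.5 mm
- slide_mailer: the slide mailer: flat plain white closed plastic case, 24 x 66 x 15 mm, lying loose on the floor of one of the upper drawer's three front compartments (which one varies). Origin: centre of its underside; z up; long axis y, roughly along the drawer's travel or turned up to 0.3 rad from it. With the drawer 0.09 m out it is wholly in the open
- mailer_top (a point): middle of the mailer's upper face, 15 mm above its underside; z up
- blades: blade dispenser in another front compartment: 22 x 90 x 17 mm, longer than the mailer, with a ridged thumb slide on top; origin: centre of its underside
- block_a: tissue cassette with a wax block on it in another front compartment: 28 x 40 x 13 mm; origin: centre of its underside
- block_b: the same kind of cassette in the rear middle compartment, under the cabinet's top; origin: centre of its underside
- forceps: steel forceps, 126 mm long, lying on the bench left of the cabinet; a bystander; origin: centre of its underside
- petri: small round covered dish, 64 mm wide, 17 mm high, on the bench right of the drawer's way; a bystander; origin: centre of its underside
- tape: roll of tape, 98 mm wide, 25 mm high, lying in front of the microtome; a bystander; origin: centre of its underside
- stain: short wide screw-cap bottle, 47 mm wide, 92 mm high, far right; a bystander; origin: centre of its underside
- oil: slim screw-cap bottle, 38 mm wide, 105 mm high, far right; a bystander; origin: centre of its underside
- pen: marker pen, 135 mm long, 16 mm thick, lying near the bench's front edge; the open drawer passes over it; a bystander; origin: centre of its underside

How it is judged:
On the way, in this order (a step that is already met when the one before it is completed fails the run):
1. the upper drawer is pulled open by at least 9 cm (value of joint top_drawer above 0.09 m), for 0.2 s.
2. the fingers point at the slide mailer from just above for two seconds (horizontal distance between the grasp point and mailer_top below 0.022 m and z of the grasp point in the frame of mailer_top between 0.022 and 0.09 m), for 2 s.
At the end, for the whole second after the job is handed in: The upper drawer is at least 90 mm out and the lower one shut; the point between the finger pads stands within 22 mm of the middle of the mailer, seen from above, and 22 to 90 mm above its upper face (fingertips clear of it); the mailer lies at rest on the drawer's floor (all of step 2 and value of joint top_drawer above 0.09 m and value of joint low_drawer below 0.02 m and z of slide_mailer in the frame of cabinet below 0.095 m and linear speed of slide_mailer below 0.02 m/s); the robot touches nothing.
It fails at once if something in the drawer (mailer, blade dispenser, cassettes) is touched (contact force between any of the fingers, the arm and slide_mailer above 0.3 N or contact force between any of the fingers, the arm and blades above 0.3 N or contact force between any of the fingers, the arm and block_a above 0.3 N or contact force between any of the fingers, the arm and block_b above 0.3 N).
It fails at once if something is lifted out of the drawer (z of any of slide_mailer, blades, block_a, block_b in the frame of cabinet above 0.105 m).
It fails at once if the lower drawer is pulled out (value of joint low_drawer above 0.02 m).
It fails at once if something standing on the bench is knocked or moved (distance of any of forceps, petri, tape, stain, oil, pen from where it was at the start of the episode above 0.025 m).
It also fails if it takes over 48 s, if anything falls off the work surface, if the arm or the gripper's body presses on something with over 40 N, if the wrist force passes 120 N, or if a joint passes its speed limit or range.

ROBOT

A 6-joint arm with a two-finger parallel gripper is mounted at the origin on a cart in front of the work surface, level with it; the furniture and walls round the work are solid. World frame = base frame: x ahead of the robot, y to its left, z up, the work surface at z = 0. Lengths are in m, angles in rad, forces in N, time in s.
With the tool pointing down it reaches from about 0.35 to 0.875 m from the base axis. Payload 4.2 kg.
Tool frame: the origin (TCP) lies midway between the tips of the shut fingers; the grasp point (between the pads) lies 19 mm behind it; z points along the fingers, y is the direction in which the jaws open and shut (so a half turn about z gives the same grasp; the last joint's range is limited). The gripper opens to 87 mm and grips with 3 to 60 N. Pads are 19 mm wide; open, the fingers measure 117 mm over their backs; the gripper's body (75 mm by 190 mm) begins 51 mm behind the grasp point.
Start: joints at [1.375, 0.385, 0.008, 0, -1.194, -0.259], TCP at [0.275, 0.561, 0.223] pointing down, gripper open.
Joint ranges: [-3.14, 3.14], [-1.21, 2.06], [-1.07, 1.41], [-3.16, 2.05], [-2.99, -0.16], [-3.1, 3.1]. Speed limits (rad/s): [2.79, 2.79, 3.14, 3.14, 3.14, 3.14].

INTERFACE

Orientations are given as a unit quaternion [x, y, z, w].
In Python, from rig import robot gives the robot as it stands.
- The arm moves only by the shell command python3 -m creep 'ROWS'. ROWS is JSON, a list of rows, each an object of numbers: "x", "y", "z": the shift along the tool's x, y, z in mm; "ax", "ay", "az": the turn, a rotation vector about the tool's x, y, z in rad; "claw": the finger opening in mm, from 0 to 87. A call has exactly 10 rows; each row is the pose to reach, as a shift and turn from the pose commanded when the call began, along the tool's axes at that moment; what a row does not reach only later rows make up. A row lasts 1/10 s, in which the tool goes at most 50 mm and 8.59 degrees, less where a joint would pass 70% of its speed; a pose out of reach is approached as far as the arm can. A call with a gripper value outside its range is refused whole. The fingers move at their own pace and stop on an object; the grip force is fixed at half the most. Time passes only in rows, so rows that repeat a pose let the fingers close, or fill a call up. It gives the time, the measured TCP pose, the force and the opening at its end, in the units of the state.
- robot.observe(): the state, without advancing time (a new reading comes with each control period).
- robot.get_image(name): name is "scene" or "top" or "wrist"; returns a dict with "image" (420x560x3 uint8, blue, green, red), "z_map" (420x560 float32, m along the optical axis (not along the pixel's ray), 0 where there is no reading), "mtx" (3x3 intrinsics, pixels), "world_from_camera" (4x4, takes a point from camera to world coordinates); the wrist camera has in their place "mount" (4x4, takes a point from camera to tool coordinates, whose origin is the TCP and whose axes are the flange's). Camera axes: x right, y down, z forward; pixel columns grow to the right and rows downward; lengths in m; the calibration is good to about 2 mm. A picture is of the moment at which its call begins: read the wrist's pose just before it.
- robot.finish_job(): hands the job in, once; it reports no verdict.
The state is a dict: "clock": time; "joints": joint angles; "joint_vel": joint speeds; "joint_torque": joint torques, N m; "tool_pos": TCP position; "tool_rot": TCP orientation; "ft_force": force on the tool from outside, world axes, zero at the start; "torque": the same for the moment, N m; "finger_gap": finger opening in m.
Only numpy, scipy, OpenCV 4.12 (cv2) and the standard library are available. Lean on these libraries where they do the work, as an engineer would, in place of code of your own. Each camera call takes 0.05 s, during which the arm holds its last target. There are 200 camera calls.

## Working session

There is one attempt and no reset: what is moved stays moved. The work goes in short steps, Python scripts to look and compute and a shell command to move; the robot and the scene stay as the last step left them, time stands still between calls to the robot, and variables do not carry over. Pictures are saved under pics/ and viewed, about 8 in all and at most 12, crops included, and the job is handed in when it is done.

```bash
mkdir -p pics; cat > h.py <<'E'
from rig import robot
import numpy as np, cv2
from scipy.spatial.transform import Rotation as R
def cloud(name):
    s=robot.observe(); d=robot.get_image(name); z=d["z_map"]; K=d["mtx"]
    v,u=np.mgrid[:420,:560]
    P=np.stack([(u-K[0,2])*z/K[0,0],(v-K[1,2])*z/K[1,1],z],-1)
    if "mount" in d:
        T=np.eye(4);T[:3,:3]=R.from_quat(s["tool_rot"]).as_matrix();T[:3,3]=s["tool_pos"];T=T@d["mount"]
    else: T=d["world_from_camera"]
    W=P@T[:3,:3].T+T[:3,3]; W[z==0]=np.nan
    return d["image"],W
E
python3 - <<'E'
from h import *
s=robot.observe();print({k:np.round(v,3) for k,v in s.items()}, R.from_quat(s["tool_rot"]).as_matrix().round(3))
a,A=cloud("scene");b,B=cloud("top")
np.savez("c.npz",a=a,A=A,b=b,B=B)
cv2.imwrite("pics/1.png",a);cv2.imwrite("pics/2.png",b)
E
```

```text
{'clock': np.float64(0.0), 'joints': array([ 1.375e+00,  3.860e-01,  7.000e-03, -1.000e-03, -1.194e+00,
       -2.590e-01]), 'joint_vel': array([-0.   , -0.001,  0.   , -0.001, -0.   ,  0.001]), 'joint_torque': array([ 1.0000e-03, -3.9066e+01,  1.8741e+01,  4.2200e+00,  1.1000e-02,
       -0.0000e+00]), 'tool_pos': array([0.274, 0.561, 0.221]), 'tool_rot': array([ 0.974, -0.226, -0.   ,  0.001]), 'ft_force': array([-0.334, -0.541, -0.905]), 'torque': array([-0.009, -0.008, -0.031]), 'finger_gap': np.float64(0.087)} [[ 0.898 -0.439 -0.001]
 [-0.439 -0.898 -0.002]
 [ 0.     0.002 -1.   ]]
```

View pics/1.png

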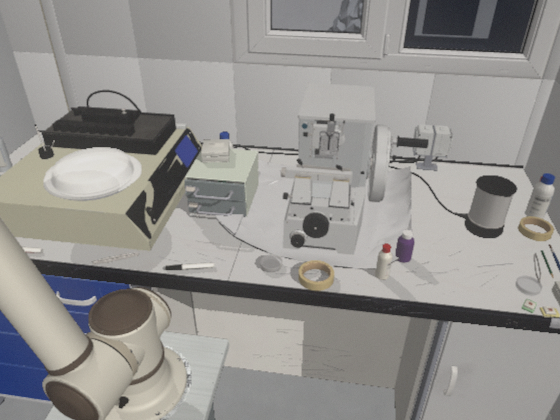

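View pics/2.png

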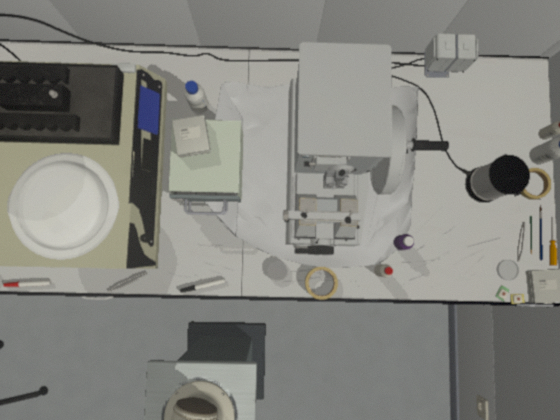

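The cabinet is at (170–242, 120–200) in the top view with the handle bar near (205, 208). The water bath is on its left, and the pen, petri dish and tape are in front. Next I measure the cabinet top, its front edge and the handle.

```bash
python3 - <<'E'
from h import *
c=np.load("c.npz");B=c["B"];b=c["b"]
m=np.zeros((420,560),bool);m[110:212,165:250]=True
t=(m&(abs(B[...,2]-.14)<.006)).astype(np.uint8)
n,l,st,ce=cv2.connectedComponentsWithStats(t);i=1+st[1:,4].argmax();t=l==i
P=B[t];print("top",st[i],P[:,2].mean(),P.min(0),P.max(0))
h,_=cv2.findContours(t.astype(np.uint8),0,1)[:2]
r=cv2.minAreaRect(P[:,:2].astype(np.float32));print(r,cv2.boxPoints(r))
# front edge line: min x per y
for u in range(166,250,6):
    q=[B[v,u] for v in range(150,212) if t[v,u]]
    if q: print(u,np.round(q[-1],3))
hm=m&(abs(B[...,2]-.11)<.008)&(B[...,0]<P[:,0].min()+.01)
print("handle",B[hm].min(0),B[hm].max(0),np.median(B[hm],0),hm.sum())
# scene view
A=c["A"]
hm=(A[...,0]>P[:,0].min()-.07)&(A[...,0]<P[:,0].min()-.012)&(abs(A[...,1]-P[:,1].mean())<.09)&(A[...,2]>.09)&(A[...,2]<.125)
Q=A[hm];print("handle scene",len(Q),Q.min(0),Q.max(0),np.median(Q,0))
im=cv2.resize(b[100:310,90:370],None,fx=2.8,fy=2.8,interpolation=2);cv2.imwrite("pics/3.png",im)
for n,(u,v) in dict(pen=(203,285),petri=(275,268),tapeL=(308,283)).items(): print(n,B[v,u].round(3))
E
```

```text
top [ 168  120   73   73 3775] 0.14023090877213623 [ 0.63075353 -0.10055534  0.13400228] [0.83575114 0.09219832 0.14598102]
((0.7332797050476074, -0.00413832813501358), (0.20490898191928864, 0.19276146590709686), 0.05841590464115143) [[ 0.630727    0.0921379 ]
 [ 0.63092357 -0.10062347]
 [ 0.8358324  -0.10041455]
 [ 0.83563584  0.09234681]]
172 [0.633 0.08  0.142]
178 [0.632 0.064 0.138]
184 [0.632 0.048 0.138]
190 [0.632 0.031 0.142]
196 [0.633 0.016 0.135]
202 [ 0.633 -0.001  0.139]
208 [ 0.633 -0.018  0.14 ]
214 [ 0.633 -0.034  0.141]
220 [ 0.632 -0.051  0.137]
226 [ 0.634 -0.067  0.14 ]
232 [ 0.632 -0.084  0.14 ]
238 [ 0.632 -0.1    0.14 ]
handle [ 0.57954412 -0.1002928   0.10218548] [0.63811742 0.09154305 0.11771881] [0.61232124 0.020133   0.11091286] 162
handle scene 607 [ 0.56584055 -0.10119695  0.09006808] [0.61868297 0.07233366 0.12495258] [ 0.61273677 -0.01405713  0.10837882]
pen [0.372 0.004 0.015]
petri [ 0.427 -0.207  0.018]
tapeL [ 0.385 -0.306  0.025]
```

View pics/3.png

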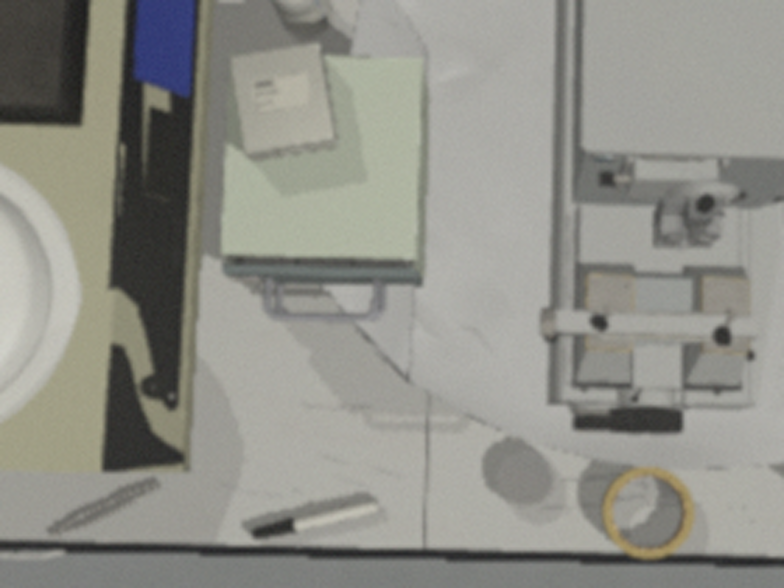

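```bash
python3 - <<'E'
from h import *
c=np.load("c.npz");B=c["B"];b=c["b"];A=c["A"]
# handle bar by ray onto z=.1075 plane
d=robot.get_image("top");K=d["mtx"];T=d["world_from_camera"]
def ray(u,v,z):
    r=T[:3,:3]@np.linalg.solve(K,[u,v,1]);return T[:3,3]+r*(z-T[2,3])/r[2]
g=B[...,2]
for u in (192,200,206,212,220): print(u,[(v,round(float(g[v,u]),3)) for v in range(196,216)])
for u,v in ((192,212),(206,212),(220,212)): print(ray(u,v,.1075).round(4))
bath=(B[...,1]>.1)&(B[...,1]<.6)&(B[...,0]>.3)&(B[...,0]<.7)
print("bath max z",np.nanmax(g[bath]), np.nanpercentile(g[bath],99))
hm=(A[...,0]>.55)&(A[...,0]<.6)&(abs(A[...,1])<.05)&(A[...,2]>.098)&(A[...,2]<.118)
print("scene bar",np.median(A[hm],0),hm.sum(),A[hm][:,1].min(),A[hm][:,1].max())
pm=(A[...,0]>.6)&(A[...,0]<.632)&(abs(A[...,1])<.08)&(A[...,2]>.122)&(A[...,2]<.133)
print("panel",np.percentile(A[pm][:,0],[5,50,95]),pm.sum())
E
```

```text
192 [(196, 0.137), (197, 0.136), (198, 0.134), (199, 0.114), (200, 0.092), (201, 0.023), (202, -0.0), (203, -0.002), (204, 0.002), (205, 0.001), (206, -0.004), (207, -0.003), (208, 0.004), (209, 0.004), (210, -0.0), (211, -0.002), (212, 0.111), (213, 0.113), (214, 0.108), (215, -0.001)]
200 [(196, 0.136), (197, 0.14), (198, 0.137), (199, 0.12), (200, 0.098), (201, 0.075), (202, 0.002), (203, -0.003), (204, -0.002), (205, 0.002), (206, 0.0), (207, -0.003), (208, 0.001), (209, 0.002), (210, 0.001), (211, -0.001), (212, 0.107), (213, 0.107), (214, 0.111), (215, 0.0)]
206 [(196, 0.137), (197, 0.134), (198, 0.137), (199, 0.124), (200, 0.107), (201, 0.084), (202, 0.02), (203, 0.02), (204, 0.02), (205, 0.005), (206, 0.001), (207, -0.001), (208, 0.007), (209, -0.002), (210, 0.003), (211, 0.002), (212, 0.106), (213, 0.108), (214, 0.113), (215, -0.004)]
212 [(196, 0.133), (197, 0.133), (198, 0.135), (199, 0.125), (200, 0.107), (201, 0.084), (202, 0.01), (203, 0.013), (204, 0.013), (205, 0.015), (206, 0.018), (207, 0.015), (208, 0.014), (209, 0.012), (210, 0.013), (211, 0.012), (212, 0.108), (213, 0.109), (214, 0.109), (215, 0.001)]
220 [(196, 0.136), (197, 0.132), (198, 0.137), (199, 0.13), (200, 0.108), (201, 0.089), (202, 0.02), (203, 0.013), (204, 0.015), (205, 0.014), (206, 0.012), (207, 0.013), (208, 0.011), (209, 0.012), (210, 0.015), (211, 0.017), (212, 0.105), (213, 0.11), (214, 0.113), (215, 0.011)]
[0.5779 0.029  0.1075]
[ 0.5788 -0.01    0.1075]
[ 0.5797 -0.0491  0.1075]
bath max z 0.20175616947584984 0.19782891186949217
scene bar [0.57350333 0.00474667 0.10791669] 91 -0.048688674288243416 0.0497756068740241
panel [0.60938097 0.61443144 0.62345638] 174
```

```bash
python3 -m creep '[{"claw":0,"z":-10,"az":-0.05},{"claw":0,"z":-30,"az":-0.1},{"claw":0,"z":-30,"az":-0.15},{"claw":0,"z":-30,"az":-0.2},{"claw":0,"z":-30,"az":-0.25},{"claw":0,"z":-30,"az":-0.3},{"claw":0,"z":-30,"az":-0.35},{"claw":0,"z":-30,"az":-0.4},{"claw":0,"z":-30,"az":-0.455},{"claw":0,"z":-30,"az":-0.455}]'; python3 -c "
from h import *
s=robot.observe();print(s['tool_pos'],R.from_quat(s['tool_rot']).as_matrix().round(3),s['finger_gap'])"
```

```text
[0.27433657 0.56107007 0.22173703] [[ 0.898 -0.439 -0.001]
 [-0.439 -0.898 -0.002]
 [ 0.     0.002 -1.   ]] 0.08702633291999615$[0]: bad value
```

```bash
python3 -m creep '[{"x":0,"y":0,"z":-10,"ax":0,"ay":0,"az":-0.05,"claw":0},{"x":0,"y":0,"z":-30,"ax":0,"ay":0,"az":-0.1,"claw":0},{"x":0,"y":0,"z":-40,"ax":0,"ay":0,"az":-0.15,"claw":0},{"x":0,"y":0,"z":-40,"ax":0,"ay":0,"az":-0.2,"claw":0},{"x":0,"y":0,"z":-40,"ax":0,"ay":0,"az":-0.25,"claw":0},{"x":0,"y":0,"z":-40,"ax":0,"ay":0,"az":-0.3,"claw":0},{"x":0,"y":0,"z":-40,"ax":0,"ay":0,"az":-0.35,"claw":0},{"x":0,"y":0,"z":-40,"ax":0,"ay":0,"az":-0.4,"claw":0},{"x":0,"y":0,"z":-40,"ax":0,"ay":0,"az":-0.455,"claw":0},{"x":0,"y":0,"z":-40,"ax":0,"ay":0,"az":-0.455,"claw":0}]'; python3 -c "
from h import *
s=robot.observe();print(s['tool_pos'],R.from_quat(s['tool_rot']).as_matrix().round(3),s['finger_gap'])"
```

```text
clock: 1.15
tool_pos: [0.2744, 0.5613, 0.2621]
tool_rot: [1.0, 0.0, -0.0, 0.0]
ft_force: [0.7, 0.6, -0.2]
finger_gap: 0.0152
[0.27441901 0.56126924 0.26212452] [[ 1.     0.    -0.   ]
 [ 0.    -1.    -0.001]
 [-0.     0.001 -1.   ]] 0.015220406986192496
```

```bash
python3 -m creep '[{"x":10,"y":20,"z":0,"ax":0,"ay":0,"az":0,"claw":0},{"x":30,"y":55,"z":0,"ax":0,"ay":0,"az":0,"claw":0},{"x":52,"y":95,"z":0,"ax":0,"ay":0,"az":0,"claw":0},{"x":74,"y":135,"z":0,"ax":0,"ay":0,"az":0,"claw":0},{"x":96,"y":175,"z":0,"ax":0,"ay":0,"az":0,"claw":0},{"x":118,"y":215,"z":0,"ax":0,"ay":0,"az":0,"claw":0},{"x":140,"y":255,"z":0,"ax":0,"ay":0,"az":0,"claw":0},{"x":162,"y":295,"z":0,"ax":0,"ay":0,"az":0,"claw":0},{"x":184,"y":335,"z":0,"ax":0,"ay":0,"az":0,"claw":0},{"x":206,"y":370,"z":0,"ax":0,"ay":0,"az":0,"claw":0}]' && python3 -m creep '[{"x":20,"y":35,"z":0,"ax":0,"ay":0,"az":0,"claw":0},{"x":42,"y":75,"z":0,"ax":0,"ay":0,"az":0,"claw":0},{"x":60,"y":110,"z":0,"ax":0,"ay":0,"az":0,"claw":0},{"x":80,"y":145,"z":0,"ax":0,"ay":0,"az":0,"claw":0},{"x":100,"y":175,"z":0,"ax":0,"ay":0,"az":0,"claw":0},{"x":116,"y":196,"z":0,"ax":0,"ay":0,"az":0,"claw":0},{"x":116,"y":196,"z":20,"ax":0,"ay":0,"az":0,"claw":0},{"x":116,"y":196,"z":50,"ax":0,"ay":0,"az":0,"claw":0},{"x":116,"y":196,"z":60,"ax":0,"ay":0,"az":0,"claw":0},{"x":116,"y":196,"z":60,"ax":0,"ay":0,"az":0,"claw":0}]'
python3 - <<'E'
from h import *
b,B=cloud("wrist");cv2.imwrite("pics/4.png",b);np.savez("w.npz",b=b,B=B)
m=(B[...,2]>.1)&(B[...,2]<.118)&(B[...,0]<.6)&(B[...,0]>.55)&(abs(B[...,1])<.04)
print("bar",m.sum(),np.percentile(B[m][:,0],[5,50,95]),np.median(B[m][:,2]))
m=(B[...,2]>.125)&(B[...,2]<.138)&(B[...,0]<.64)&(B[...,0]>.59)
print("panel",m.sum(),np.percentile(B[m][:,0],[2,50,98]) if m.any() else 0)
E
```

```text
clock: 2.15
tool_pos: [0.481, 0.1895, 0.2627]
tool_rot: [1.0, -0.001, 0.0, -0.0]
ft_force: [-0.3, 0.4, -1.5]
finger_gap: 0.0005
clock: 3.15
tool_pos: [0.5956, -0.0047, 0.2008]
tool_rot: [1.0, -0.0, -0.002, 0.001]
ft_force: [0.2, 0.5, 1.3]
finger_gap: 0.0003
bar 895 [0.5757064  0.57985594 0.58245264] 0.1107272131380263
panel 5982 [0.59259221 0.62181753 0.63629794]
```

View pics/4.png

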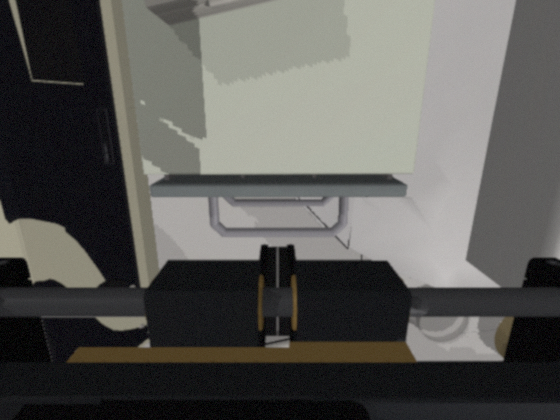

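The wrist view shows the bar at row 232, columns 210–345. The finger column at 278 is in the middle of it. The panel is at rows 180–195. The bar is at x≈0.578, so the middle of the gap is at x≈0.599. I descend there to z≈0.09.

```bash
python3 -m creep '[{"x":3,"y":0,"z":15,"ax":0,"ay":0,"az":0,"claw":0},{"x":3,"y":0,"z":30,"ax":0,"ay":0,"az":0,"claw":0},{"x":3,"y":0,"z":45,"ax":0,"ay":0,"az":0,"claw":0},{"x":3,"y":0,"z":60,"ax":0,"ay":0,"az":0,"claw":0},{"x":3,"y":0,"z":70,"ax":0,"ay":0,"az":0,"claw":0},{"x":3,"y":0,"z":80,"ax":0,"ay":0,"az":0,"claw":0},{"x":3,"y":0,"z":90,"ax":0,"ay":0,"az":0,"claw":0},{"x":3,"y":0,"z":100,"ax":0,"ay":0,"az":0,"claw":0},{"x":3,"y":0,"z":110,"ax":0,"ay":0,"az":0,"claw":0},{"x":3,"y":0,"z":110,"ax":0,"ay":0,"az":0,"claw":0}]'
```

```text
clock: 4.2
tool_pos: [0.5986, -0.0046, 0.0908]
tool_rot: [1.0, -0.0, -0.002, 0.0]
ft_force: [0.2, -1.0, -0.3]
finger_gap: 0.0005
```

```bash
python3 -m creep '[{"x":-4,"y":0,"z":0,"ax":0,"ay":0,"az":0,"claw":0},{"x":-8,"y":0,"z":0,"ax":0,"ay":0,"az":0,"claw":0},{"x":-13,"y":0,"z":0,"ax":0,"ay":0,"az":0,"claw":0},{"x":-20,"y":0,"z":0,"ax":0,"ay":0,"az":0,"claw":0},{"x":-27,"y":0,"z":0,"ax":0,"ay":0,"az":0,"claw":0},{"x":-34,"y":0,"z":0,"ax":0,"ay":0,"az":0,"claw":0},{"x":-41,"y":0,"z":0,"ax":0,"ay":0,"az":0,"claw":0},{"x":-48,"y":0,"z":0,"ax":0,"ay":0,"az":0,"claw":0},{"x":-54,"y":0,"z":0,"ax":0,"ay":0,"az":0,"claw":0},{"x":-60,"y":0,"z":0,"ax":0,"ay":0,"az":0,"claw":0}]' && python3 -m creep '[{"x":-7,"y":0,"z":0,"ax":0,"ay":0,"az":0,"claw":0},{"x":-14,"y":0,"z":0,"ax":0,"ay":0,"az":0,"claw":0},{"x":-21,"y":0,"z":0,"ax":0,"ay":0,"az":0,"claw":0},{"x":-28,"y":0,"z":0,"ax":0,"ay":0,"az":0,"claw":0},{"x":-35,"y":0,"z":0,"ax":0,"ay":0,"az":0,"claw":0},{"x":-42,"y":0,"z":0,"ax":0,"ay":0,"az":0,"claw":0},{"x":-48,"y":0,"z":0,"ax":0,"ay":0,"az":0,"claw":0},{"x":-53,"y":0,"z":0,"ax":0,"ay":0,"az":0,"claw":0},{"x":-57,"y":0,"z":0,"ax":0,"ay":0,"az":0,"claw":0},{"x":-58,"y":0,"z":0,"ax":0,"ay":0,"az":0,"claw":0}]'
python3 - <<'E'
from h import *
b,B=cloud("top");cv2.imwrite("pics/5.png",cv2.resize(b[150:290,150:300],None,fx=4,fy=4,interpolation=2))
E
```

```text
clock: 5.2
tool_pos: [0.5394, -0.0045, 0.0929]
tool_rot: [1.0, 0.0, 0.0, -0.0]
ft_force: [2.3, 0.3, 2.5]
finger_gap: 0.0002
clock: 6.2
tool_pos: [0.4809, -0.0046, 0.0924]
tool_rot: [1.0, 0.0, -0.0, 0.0]
ft_force: [1.5, -0.1, -0.2]
finger_gap: 0.0006
```

View pics/5.png

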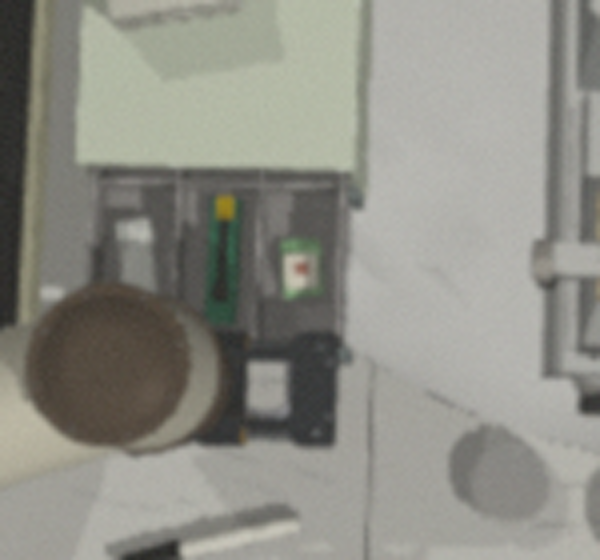

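The drawer is open. The mailer is the plain white case in the left compartment, near (135, 250) in the crop. The blades are in the middle and the cassette is on the right. I come off the bar, lift straight out and look with the wrist camera.

```bash
python3 -m creep '[{"x":4,"y":0,"z":0,"ax":0,"ay":0,"az":0,"claw":0},{"x":7,"y":0,"z":0,"ax":0,"ay":0,"az":0,"claw":0},{"x":7,"y":0,"z":-10,"ax":0,"ay":0,"az":0,"claw":0},{"x":7,"y":0,"z":-30,"ax":0,"ay":0,"az":0,"claw":0},{"x":7,"y":0,"z":-50,"ax":0,"ay":0,"az":0,"claw":0},{"x":7,"y":0,"z":-75,"ax":0,"ay":0,"az":0,"claw":0},{"x":7,"y":0,"z":-100,"ax":0,"ay":0,"az":0,"claw":0},{"x":7,"y":0,"z":-125,"ax":0,"ay":0,"az":0,"claw":0},{"x":7,"y":0,"z":-130,"ax":0,"ay":0,"az":0,"claw":0},{"x":7,"y":0,"z":-130,"ax":0,"ay":0,"az":0,"claw":0}]'
python3 - <<'E'
from h import *
b,B=cloud("wrist");cv2.imwrite("pics/6.png",b);np.savez("w.npz",b=b,B=B)
x,y,z=np.moveaxis(B,-1,0)
m=(abs(y)<.04)&(abs(z-.1085)<.005)&(x>.43)&(x<.5);print("bar x",m.sum(),np.median(x[m]) if m.any() else 0)
hsv=cv2.cvtColor(b,cv2.COLOR_BGR2HSV)
m=((y>.02)&(y<.085)&(x>.5)&(x<.63)&(abs(z-.0985)<.006)&(hsv[...,1]<60)).astype(np.uint8)
m=cv2.morphologyEx(m,cv2.MORPH_OPEN,np.ones((3,3)))
n,l,st,ce=cv2.connectedComponentsWithStats(m);i=1+st[1:,4].argmax();t=l==i
P=B[t];print(st[i],ce[i],P.mean(0),np.median(P[:,2]));print(cv2.minAreaRect(P[:,:2].astype(np.float32)), b[t].mean(0))
E
```

```text
clock: 7.25
tool_pos: [0.4889, -0.0044, 0.2235]
tool_rot: [1.0, -0.0, 0.001, -0.0]
ft_force: [-0.4, 0.4, -0.7]
finger_gap: 0.0003
bar x 786 0.46787441523048545
[ 191   71   42   81 2197] [211.9139736  110.62175694] [0.57102595 0.05197661 0.09809091] 0.09812525763213886
((0.5699119567871094, 0.05229843407869339), (0.06595299392938614, 0.02438252791762352), 8.809141159057617) [190.01319982 193.38916705 195.0550751 ]
```

View pics/6.png

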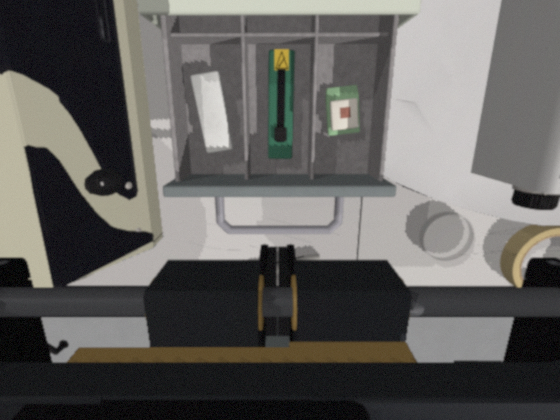

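The mailer measures 66 × 24.4 mm with its top at z=0.098, which matches the sizes given. Its middle is at (0.570, 0.052), and the drawer is about 115 mm out. I go above it and down to TCP z≈0.133.

```bash
python3 -m creep '[{"x":15,"y":-10,"z":0,"ax":0,"ay":0,"az":0,"claw":0},{"x":35,"y":-25,"z":0,"ax":0,"ay":0,"az":0,"claw":0},{"x":60,"y":-42,"z":0,"ax":0,"ay":0,"az":0,"claw":0},{"x":76,"y":-53,"z":0,"ax":0,"ay":0,"az":0,"claw":0},{"x":81,"y":-56,"z":10,"ax":0,"ay":0,"az":0,"claw":0},{"x":81,"y":-56,"z":30,"ax":0,"ay":0,"az":0,"claw":0},{"x":81,"y":-56,"z":50,"ax":0,"ay":0,"az":0,"claw":0},{"x":81,"y":-56,"z":70,"ax":0,"ay":0,"az":0,"claw":0},{"x":81,"y":-56,"z":84,"ax":0,"ay":0,"az":0,"claw":0},{"x":81,"y":-56,"z":90,"ax":0,"ay":0,"az":0,"claw":0}]' && for i in 1 2 3 4; do python3 -m creep '[{"x":0,"y":0,"z":0,"ax":0,"ay":0,"az":0,"claw":0},{"x":0,"y":0,"z":0,"ax":0,"ay":0,"az":0,"claw":0},{"x":0,"y":0,"z":0,"ax":0,"ay":0,"az":0,"claw":0},{"x":0,"y":0,"z":0,"ax":0,"ay":0,"az":0,"claw":0},{"x":0,"y":0,"z":0,"ax":0,"ay":0,"az":0,"claw":0},{"x":0,"y":0,"z":0,"ax":0,"ay":0,"az":0,"claw":0},{"x":0,"y":0,"z":0,"ax":0,"ay":0,"az":0,"claw":0},{"x":0,"y":0,"z":0,"ax":0,"ay":0,"az":0,"claw":0},{"x":0,"y":0,"z":0,"ax":0,"ay":0,"az":0,"claw":0},{"x":0,"y":0,"z":0,"ax":0,"ay":0,"az":0,"claw":0}]'; done | tail -5
python3 - <<'E'
from h import *
b,B=cloud("wrist");a,A=cloud("scene");t,T=cloud("top")
x,y,z=np.moveaxis(T,-1,0);m=(abs(z-.1355)<.006)&(x>.45)&(x<.55)&(abs(y+.004)<.09)
print("panel x(top)",m.sum(),np.percentile(x[m],[5,50,95]) if m.any() else 0)
for n,(u,v) in dict(pen=(203,285),petri=(275,268)).items(): print(n,T[v,u].round(3))
o=np.hstack([cv2.resize(b,(440,330)),cv2.resize(a[100:310,120:400],(360,330))]);cv2.imwrite("pics/7.png",o)
E
```

```text
clock: 8.3
tool_pos: [0.567, 0.0505, 0.1293]
tool_rot: [1.0, -0.0, -0.003, 0.001]
ft_force: [0.7, 0.1, 0.1]
finger_gap: 0.0006
clock: 12.3
tool_pos: [0.5696, 0.0515, 0.1326]
tool_rot: [1.0, 0.0, 0.0, 0.0]
ft_force: [0.1, 0.8, 0.7]
finger_gap: 0.0002
panel x(top) 242 [0.50182504 0.50609708 0.51087506]
pen [0.372 0.004 0.014]
petri [ 0.427 -0.208  0.011]
```

View pics/7.png

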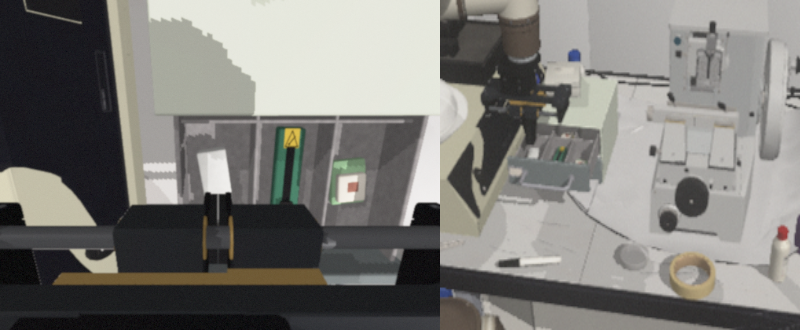

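The fingers (column 217, left half) point onto the mailer. The drawer is still out (panel front x≈0.506), the lower drawer is shut, and the bench items haven't moved. The arm held for 4 s with forces near zero, so I hand in.

```bash
python3 -c "
from h import *
print(robot.finish_job());print(robot.observe()['tool_pos'])"
```

```text
the job is handed in; nothing more can be done
None
the job is handed in; nothing more can be done
```

I hooked the closed fingers behind the upper drawer's handle and pulled the drawer about 115 mm out. The job is handed in, with the fingers still pointing straight down at the mailer in the left compartment; no verdict was reported.

Last checks before handing in:
- **Pointing:** the fingertips were at (0.570, 0.052, 0.133). That is about 35 mm above the mailer's top face and within about 1 mm of its measured middle. They held there for about 4 s.
- **Drawers:** the upper drawer's front was still out, at x≈0.506. The lower drawer looked shut in the scene view.
- **Contact:** the wrist force was noise only while pointing, under about 1 N.
- **Bench:** the pen and petri dish read the same positions before and after. The tape and the white bottle looked unmoved in the picture, but I did not measure them. The forceps and the purple bottle I did not check.

The three readings of the handle's position before pulling differed by about 6 mm (0.5735 to 0.580). The finger went into the gap without contact, and no check failed.

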